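Check oil-sample caps and push the loose ones out onto the drip tray

TASK

Some of the four oil-sample bottles in the carrier have loose caps and have to be set apart to be sealed again. Lift the gate bar level and straight up out of its two U brackets and lay it down gently along the blue mat, try to twist every cap clockwise by 15 degrees or more to feel whether it turns freely or stops almost at once, and slide each loose-capped bottle out of its lane until it stands wholly past the gate brackets on the drip tray, leaving the tight ones upright in their lanes. Do not lift or tip a sample bottle, do not unscrew any cap, and leave the other things on the bench where they are.

Things in the scene. Friction and masses are not known exactly. Their poses are not given: they have to be found in the camera images.
- carrier: Red four-lane bottle carrier welded into a bare-steel drip tray, fixed; it stands elsewhere and turned (up to 14 degrees) each time. Origin: under the middle of the lanes, at bench level; x along the lanes to the gate and the open tray (roughly away from the robot), y across, z up. Tray x -55 to 170, y -175 to 175 mm, floor 4 mm above the bench, rim 3 mm thick, 16 mm high.
- lanes_mid (a point): Middle of the lanes, on the tray floor (2, 0, 4 mm in the carrier's frame). Lane walls: x -42 to 46 mm, 4 mm thick, tops 38 mm above the bench. Lanes 64 mm wide, centres at y -102, -34, 34, 102 mm. A lip 20 mm high, 4 mm thick closes their near ends at x -42 mm; the far ends are open. Flat floor from the lanes to the far rim; bottles slide on it easily (friction about 0.35).
- bracket_left (a point): Slot floor of the red U bracket at the lanes' far end, +y side: (62, 155, 45) mm in the carrier's frame. Slot 24 mm wide in x, open at the top and along y; cheeks 4 mm thick, tops 75 mm above the bench; bracket 16 mm wide in y. Its twin stands at (62, -155, 45) mm. Beyond the gate the flat tray floor is empty up to the far rim at x 167 mm.
- gate_bar: Gate bar: square aluminium tube 20 x 336 x 20 mm with black ends, lying loose across the lane mouths in the two U brackets, 0.3 kg. On its middle stands a yellow plastic lift handle, 12 mm thick (x) x 50 mm (y), its top 76 mm above the bar's underside (121 mm above the bench at the start). Origin: middle of the bar's underside; y along the bar, z up through the handle. It can stand by itself on its underside.
- bar_grip (a point): Point inside the lift handle, in the middle, 16 mm below its top and 60 mm above the bar's underside.
- bar_end_left (a point): Centre of the bar's section 8 mm from its +y end; 55 mm above the bench at the start.
- bar_end_right (a point): Centre of the bar's section 8 mm from its -y end.
- mat: Blue bench mat, 380 mm (x) x 110 mm (y) x 3 mm, fixed, about 265 mm to the left or right of the carrier and almost parallel to its lanes (within about 5 degrees). Origin: centre of its underside.
- bottle_a: Square oil-sample bottle, amber with white label, 60 x 60 mm, 100 mm high with its cap, 0.18 to 0.33 kg, in one of the lanes (which one varies), centred within 5 mm of the lane's x 0, 2 mm play on each side. Origin: centre of its underside; z up; x along the lane. Straight walls up to 66 mm, then shoulder and neck to 78 mm. All four look alike.
- bottle_b: Square oil-sample bottle, amber with white label, 60 x 60 mm, 100 mm high with its cap, 0.18 to 0.33 kg, in one of the lanes (which one varies), centred within 5 mm of the lane's x 0, 2 mm play on each side. Origin: centre of its underside; z up; x along the lane. Straight walls up to 66 mm, then shoulder and neck to 78 mm. All four look alike.
- bottle_c: Square oil-sample bottle, amber with white label, 60 x 60 mm, 100 mm high with its cap, 0.18 to 0.33 kg, in one of the lanes (which one varies), centred within 5 mm of the lane's x 0, 2 mm play on each side. Origin: centre of its underside; z up; x along the lane. Straight walls up to 66 mm, then shoulder and neck to 78 mm. All four look alike.
- bottle_d: Square oil-sample bottle, amber with white label, 60 x 60 mm, 100 mm high with its cap, 0.18 to 0.33 kg, in one of the lanes (which one varies), centred within 5 mm of the lane's x 0, 2 mm play on each side. Origin: centre of its underside; z up; x along the lane. Straight walls up to 66 mm, then shoulder and neck to 78 mm. All four look alike.
- cap_a_top (a point): Centre of the top of the cap of bottle_a, 100 mm above the bottle's underside. Cap: black ribbed cylinder 42 mm across, 22 mm high (78 to 100 mm above the bottle's underside), white stripe across its top, which lies across the lane before the cap is turned.
- cap_a (a joint): Angle (rad) of the cap of bottle_a on the bottle: 0 at the start, negative when turned clockwise seen from above (tightening). A tight cap yields at 0.22 N m, by 0.1 rad only, and stops dead; a loose one turns on at 0.04 N m for over 2 rad. Each stays where it is left. In its lane the bottle itself can turn 0.07 rad before the walls stop it.
- cap_b_top (a point): Centre of the top of the cap of bottle_b, 100 mm above the bottle's underside. Cap: black ribbed cylinder 42 mm across, 22 mm high (78 to 100 mm above the bottle's underside), white stripe across its top, which lies across the lane before the cap is turned.
- cap_b (a joint): Angle (rad) of the cap of bottle_b on the bottle: 0 at the start, negative when turned clockwise seen from above (tightening). A tight cap yields at 0.22 N m, by 0.1 rad only, and stops dead; a loose one turns on at 0.04 N m for over 2 rad. Each stays where it is left. In its lane the bottle itself can turn 0.07 rad before the walls stop it.
- cap_c_top (a point): Centre of the top of the cap of bottle_c, 100 mm above the bottle's underside. Cap: black ribbed cylinder 42 mm across, 22 mm high (78 to 100 mm above the bottle's underside), white stripe across its top, which lies across the lane before the cap is turned.
- cap_c (a joint): Angle (rad) of the cap of bottle_c on the bottle: 0 at the start, negative when turned clockwise seen from above (tightening). A tight cap yields at 0.22 N m, by 0.1 rad only, and stops dead; a loose one turns on at 0.04 N m for over 2 rad. Each stays where it is left. In its lane the bottle itself can turn 0.07 rad before the walls stop it.
- cap_d_top (a point): Centre of the top of the cap of bottle_d, 100 mm above the bottle's underside. Cap: black ribbed cylinder 42 mm across, 22 mm high (78 to 100 mm above the bottle's underside), white stripe across its top, which lies across the lane before the cap is turned.
- cap_d (a joint): Angle (rad) of the cap of bottle_d on the bottle: 0 at the start, negative when turned clockwise seen from above (tightening). A tight cap yields at 0.22 N m, by 0.1 rad only, and stops dead; a loose one turns on at 0.04 N m for over 2 rad. Each stays where it is left. In its lane the bottle itself can turn 0.07 rad before the walls stop it.
- valve_block: Red hydraulic manifold block with two solenoid valves, 120 x 90 x 132 mm, 4 kg, standing on the side of the carrier where the mat is not. Bystander. Origin: centre of its underside.
- parts_bin: Orange open parts bin with fittings, 110 x 160 x 60 mm, on the bench to one side, outside the mat or the valve block. Bystander. Origin: centre of its underside.
- sealant_bottle: Round red sealant bottle with white cap, 54 mm across, 120 mm high, beyond the tray. Bystander. Origin: centre of its underside.
- spanner: Steel spanner, 190 mm long, lying flat on the bench on the other side from the parts bin. Bystander. Origin: its middle, at bench level; x along it.

How it is judged (in metres and radians):
On the way:
1. the gate bar is lifted clear of both U brackets, level (z of each of bar_end_left, bar_end_right in the frame of carrier above 0.087 m), for 0.1 s.
At the end, for the whole second after the job is handed in: Every cap twisted clockwise. At rest, upright: bottles whose cap turned over 0.15 rad (there are two) 106 to 150 mm along the carrier's x; the others (cap given 0.04 rad or more) -20 to 22 mm. Bar down along the mat (20 degrees), its middle within 80 mm lengthwise, 45 mm sideways of its centre (z of each of bottle_a, bottle_b, bottle_c, bottle_d in the frame of carrier below 0.01 m and angle between each of bottle_a, bottle_b, bottle_c, bottle_d's own z axis and vertical below 0.1 rad and linear speed of each of bottle_a, bottle_b, bottle_c, bottle_d, gate_bar below 0.02 m/s and ((value of joint cap_a below -0.15 rad and x of bottle_a in the frame of carrier between 0.106 and 0.15 m) or (value of joint cap_a between -0.15 and -0.04 rad and x of bottle_a in the frame of carrier between -0.02 and 0.022 m)) and ((value of joint cap_b below -0.15 rad and x of bottle_b in the frame of carrier between 0.106 and 0.15 m) or (value of joint cap_b between -0.15 and -0.04 rad and x of bottle_b in the frame of carrier between -0.02 and 0.022 m)) and ((value of joint cap_c below -0.15 rad and x of bottle_c in the frame of carrier between 0.106 and 0.15 m) or (value of joint cap_c between -0.15 and -0.04 rad and x of bottle_c in the frame of carrier between -0.02 and 0.022 m)) and ((value of joint cap_d below -0.15 rad and x of bottle_d in the frame of carrier between 0.106 and 0.15 m) or (value of joint cap_d between -0.15 and -0.04 rad and x of bottle_d in the frame of carrier between -0.02 and 0.022 m)) and (value of joint each of cap_a, cap_b below -0.15 rad or value of joint each of cap_a, cap_c below -0.15 rad or value of joint each of cap_a, cap_d below -0.15 rad or value of joint each of cap_b, cap_c below -0.15 rad or value of joint each of cap_b, cap_d below -0.15 rad or value of joint each of cap_c, cap_d below -0.15 rad) and x of gate_bar in the frame of mat between -0.08 and 0.08 m and y of gate_bar in the frame of mat between -0.045 and 0.045 m and z of each of bar_end_left, bar_end_right in the frame of mat below 0.03 m and angle between the y axis of gate_bar and the x axis of mat, either way round below 0.35 rad); the robot touches nothing.
It fails at once if a bystander (valve block, parts bin, red bottle, spanner) is shifted by more than 20 mm or tipped (distance of any of valve_block, parts_bin, sealant_bottle, spanner from where it was at the start of the episode above 0.02 m or angle between any of valve_block, parts_bin, sealant_bottle, spanner's own z axis and vertical above 0.3 rad).
It fails at once if a sample bottle is lifted more than 20 mm off the tray or tipped by more than 20 degrees (z of any of bottle_a, bottle_b, bottle_c, bottle_d in the frame of carrier above 0.024 m or angle between any of bottle_a, bottle_b, bottle_c, bottle_d's own z axis and vertical above 0.35 rad).
It fails at once if a cap is unscrewed (turned anticlockwise by more than 10 degrees) (value of joint any of cap_a, cap_b, cap_c, cap_d above 0.17 rad).
It fails at once if the gate bar hangs more than 15 degrees out of level (angle between gate_bar's own y axis and vertical below 1.309 rad or angle between gate_bar's own y axis and vertical above 1.833 rad).
It fails at once if the gate bar is dropped (faster than 0.6 m/s within 60 mm of the bench) (height (world z) of gate_bar below 0.06 m and linear speed of gate_bar above 0.6 m/s).
It also fails if it takes over 72 s, if anything falls off the work surface, if the arm or the gripper's body presses on something with over 40 N, if the wrist force passes 120 N, or if a joint passes its speed limit or range.

ROBOT

A 6-joint arm with a two-finger parallel gripper is mounted at the origin on the work surface. World frame = base frame: x ahead of the robot, y to its left, z up, the work surface at z = 0. Lengths are in m, angles in degrees, forces in N, time in s.
With the tool pointing down it reaches from about 0.4 to 0.825 m from the base axis. Payload 7 kg.
Tool frame: the origin (TCP) lies at the very end of the fingers, on their centre line; the grasp point (between the pads) lies behind it (r.grasp_offset is the z of the grasp point in the tool frame, in m); z points along the fingers, y is the direction in which the jaws open and shut (so a half turn about z gives the same grasp; the last joint's range is limited). The gripper opens to 88 mm and grips with 3 to 60 N. Pads are 19 mm wide; open, the fingers measure 130 mm over their backs; the gripper's body (78 mm by 193 mm) begins 47 mm behind the grasp point.
Start: joints at [-51.446, 20.546, 0.682, 0, -70.136, -16.507], TCP at [0.253, -0.626, 0.227] pointing down, gripper open.
Joint ranges: [-176.03, 176.03], [-82.01, 121.73], [-58.28, 71.71], [-173.87, 95.51], [-174.79, -0.11], [-173.66, 173.66]. Speed limits (degrees/s): [136.94, 136.94, 172.46, 180, 180, 180].

INTERFACE

Orientations are given as [roll, pitch, yaw] about the fixed x, y, z axes, in that order (R = Rz(yaw) Ry(pitch) Rx(roll)).
In Python, from plant import r gives the robot as it stands. The module is installed in compiled form; this text tells all that it offers.
- The arm moves only by the tool servo_tool, never from a script. Its argument "targets" is a list of rows, each an object of numbers: "dx", "dy", "dz": the shift along the world's x, y, z in cm; "spin": the turn about the world's z in rad; "grip": the opening in per cent of the stroke, from 0 (shut) to 100 (fully open). A call has exactly 10 rows; each row is the pose to reach, as a shift and turn from the pose commanded when the call began; what a row does not reach only later rows make up. A row lasts 1/12 s, in which the tool goes at most 41.7 mm and 7.16 degrees, less where a joint would pass 70% of its speed; a pose out of reach is approached as far as the arm can. A call with a gripper value outside its range is refused whole. The fingers move at their own pace and stop on an object; "squeeze" is the grip in N (left out, the last holds). Time passes only in rows, so rows that repeat a pose let the fingers close, or fill a call up. It gives the time, the measured TCP pose, the force and the opening at its end, in the units of the state.
- r.get_state(): the state, without advancing time (a new reading comes with each control period).
- r.capture(name): name is "scene" or "top" or "wrist"; returns the picture (384x512x3 uint8, blue, green, red); there is no depth.
- r.get_calibration(name): a dict with "K" (3x3 intrinsics, pixels), "extrinsics" (4x4, takes a point from camera to world coordinates). Camera axes: x right, y down, z forward; pixel columns grow to the right and rows downward; lengths in m; the calibration is good to about 2 mm. A picture is of the moment at which its call begins: read the wrist's pose just before it. get_calibration takes no time and is no camera call; for the wrist camera it gives the pose at the moment of the call.
- r.close_job(): hands the job in, once; it reports no verdict.
Trained networks look in the newest picture that a camera, given by its name, has taken for a name from the list of things; names that differ only in an ending like _2 or _b are one class to them, and where a whole thing is asked for, a point or a joint stands for the part that bears it (a point fixed in the world has none). Each returns a list of dicts, best first, with "p" (0 to 1); they miss things now and then, are a little off and sometimes report something else, mostly with a low value. They report only what shows in the picture. A call takes as long as a camera call.
- r.cut_out(name, camera): "mask" (384x512 bool, what is visible of it) and "extent" ([left, top, right, bottom] in pixels, round what is visible of it).
The state is a dict: "time_s": time; "joints": joint angles; "qd": joint speeds; "joint_torque": joint torques, N m; "tcp_pos": TCP position; "eef_rot": TCP orientation; "contact_force": force on the tool from outside, world axes, zero at the start; "moment": the same for the moment, N m; "gripper_width": finger opening in m.
Only numpy, scipy, OpenCV 4.12 (cv2) and the standard library are available. Lean on these libraries where they do the work, as an engineer would, in place of code of your own. Each camera call takes 0.05 s, during which the arm holds its last target. There are 200 camera calls.

## Working session

There is one attempt and no reset: what is moved stays moved. The work goes in short steps, Python scripts to look and compute and a tool call to move; the robot and the scene stay as the last step left them, time stands still between calls to the robot, and variables do not carry over. Pictures are saved under pics/ and viewed, about 8 in all and at most 12, crops included, and the job is handed in when it is done.

Besides the shell and the picture viewer there is one more tool, called by a JSON object that holds its "fn" and its "kwargs". servo_tool: Moves the arm, as the interface text tells. Its arguments: {"type":"object","properties":{"targets":{"type":"array"},"squeeze":{"type":"number"}},"required":["targets"]}

```bash
mkdir -p pics; cat > h.py <<'E'
from plant import r
import numpy as np, cv2
def proj(cam,P):
    c=r.get_calibration(cam);T=np.linalg.inv(np.array(c["extrinsics"]));P=np.atleast_2d(P)
    q=P@T[:3,:3].T+T[:3,3];q=q@np.array(c["K"]).T;return q[:,:2]/q[:,2:]
def back(cam,uv,z):
    c=r.get_calibration(cam);E=np.array(c["extrinsics"]);uv=np.atleast_2d(np.array(uv,float))
    d=np.c_[uv,np.ones(len(uv))]@np.linalg.inv(np.array(c["K"])).T@E[:3,:3].T;o=E[:3,3]
    return o+d*((z-o[2])/d[:,2])[:,None]
E
python3 - <<'E'
from h import *
s=r.get_state();print({k:np.round(v,3).tolist() for k,v in s.items()},r.grasp_offset)
a=r.capture("scene");b=r.capture("top")
cv2.imwrite("pics/scene.png",a);cv2.imwrite("pics/top.png",b)
for n in ["gate_bar","mat","bottle_a","carrier","cap_a_top","bar_grip","bracket_left","valve_block","parts_bin","sealant_bottle","spanner"]:
    for d in r.cut_out(n,"top")[:5]:
        m=d["mask"];ys,xs=np.nonzero(m);print(n,round(d["p"],2),np.round(d["extent"]),len(xs),xs.mean().round(1),ys.mean().round(1))
for n in("top","scene","wrist"):print(n,np.round(r.get_calibration(n)["extrinsics"],3).tolist())
E
```

```text
{'time_s': 0.0, 'joints': [-51.447, 20.59, 0.634, -0.02, -70.135, -16.507], 'qd': [0.062, 0.081, 0.05, -0.008, 0.043, 0.063], 'joint_torque': [0.0, -58.271, 29.305, 6.997, 0.007, -0.0], 'tcp_pos': [0.253, -0.625, 0.226], 'eef_rot': [179.907, -0.008, -157.961], 'contact_force': [0.71, 0.166, 0.156], 'moment': [0.035, 0.026, -0.004], 'gripper_width': 0.088} -0.0188
gate_bar 0.96 [234. 185. 337. 196.] 589 283.7 190.2
gate_bar 0.66 [230. 159. 337. 231.] 4835 283.5 189.5
gate_bar 0.17 [398. 179. 422. 232.] 369 408.9 203.2
mat 0.89 [345. 161. 384. 282.] 3829 363.6 220.8
mat 0.59 [245. 202. 260. 217.] 353 253.0 209.3
mat 0.38 [235. 157. 339. 230.] 4870 283.5 189.0
bottle_a 0.87 [242. 198. 261. 217.] 353 252.7 208.9
bottle_a 0.75 [285. 200. 308. 221.] 367 294.6 209.0
bottle_a 0.69 [304. 201. 323. 221.] 361 315.7 210.3
bottle_a 0.64 [268. 201. 281. 218.] 281 273.8 209.8
carrier 0.72 [232. 157. 340. 228.] 4482 284.3 187.5
carrier 0.48 [282. 198. 305. 219.] 378 294.4 208.5
carrier 0.28 [246. 205. 262. 217.] 160 252.4 208.2
cap_a_top 0.69 [247. 203. 261. 218.] 141 252.1 208.0
bar_grip 0.63 [235. 187. 340. 198.] 723 284.3 190.2
bar_grip 0.33 [263. 203. 280. 217.] 159 273.8 208.7
bracket_left 0.56 [230. 157. 336. 228.] 4554 283.4 188.6
valve_block 0.62 [188. 189. 218. 229.] 1142 202.2 208.3
parts_bin 0.79 [127. 179. 180. 216.] 1752 154.5 196.1
sealant_bottle 0.52 [265. 138. 280. 156.] 228 271.0 145.4
spanner 0.56 [400. 178. 419. 230.] 359 408.1 204.9
spanner 0.48 [249. 202. 261. 216.] 145 252.3 207.9
top [[0.01, -0.994, 0.108, 0.438], [-1.0, -0.009, 0.006, 0.017], [-0.005, -0.108, -0.994, 1.601], [0.0, 0.0, 0.0, 1.0]]
scene [[0.573, 0.47, -0.672, 1.427], [0.819, -0.309, 0.483, -0.569], [0.019, -0.827, -0.562, 0.763], [0.0, 0.0, 0.0, 1.0]]
wrist [[-0.376, 0.888, 0.265, 0.182], [0.927, 0.36, 0.108, -0.655], [0.0, 0.286, -0.958, 0.386], [0.0, 0.0, 0.0, 1.0]]
```

```bash
python3 - <<'E'
from h import *
b=cv2.imread("pics/top.png");cv2.imwrite("pics/top_crop.png",cv2.resize(b[120:300,115:435],None,fx=2.5,fy=2.5,interpolation=cv2.INTER_CUBIC))
def mr(n,z,i=0):
    m=r.cut_out(n,"top")[i]["mask"];p=np.argwhere(m)[:,::-1].astype(float)
    P=back("top",p,z)[:,:2];c,s,a=cv2.minAreaRect(P.astype(np.float32))
    e=np.linalg.eigh(np.cov(P.T))[1][:,1];print(n,P.mean(0).round(4),"rect",np.round(c,4),np.round(s,4),round(a,1),"axis",round(np.degrees(np.arctan2(e[1],e[0])),2))
r.capture("top")
mr("mat",.003);mr("gate_bar",.065);mr("spanner",.005);mr("sealant_bottle",.1);mr("valve_block",.1);mr("parts_bin",.05)
for d in r.cut_out("bottle_a","top")[:4]:
    m=d["mask"];p=np.argwhere(m).mean(0)[::-1];print(back("top",p,.1).round(4))
E
```

```text
mat [ 0.5068 -0.3212] rect [ 0.5089 -0.3212] [0.1166 0.3831] 86.3 axis 176.19
gate_bar [ 0.6005 -0.0529] rect [ 0.6006 -0.0559] [0.3358 0.0225] 89.2 axis 88.95
spanner [ 0.5687 -0.4727] rect [ 0.5637 -0.4753] [0.0321 0.162 ] 76.0 axis 163.31
sealant_bottle [ 0.7389 -0.0092] rect [ 0.7386 -0.0092] [0.0648 0.0574] 0.5 axis 170.61
valve_block [0.5381 0.2068] rect [0.5387 0.2064] [0.12   0.0945] 1.5 axis -175.86
parts_bin [0.5789 0.3696] rect [0.58   0.3688] [0.1718 0.1111] 81.1 axis 79.82
[[ 0.5395 -0.0834  0.1   ]]
[[ 0.5351 -0.0201  0.1   ]]
[[ 0.5358 -0.1499  0.1   ]]
[[0.5368 0.0465 0.1   ]]
```

View pics/top_crop.png

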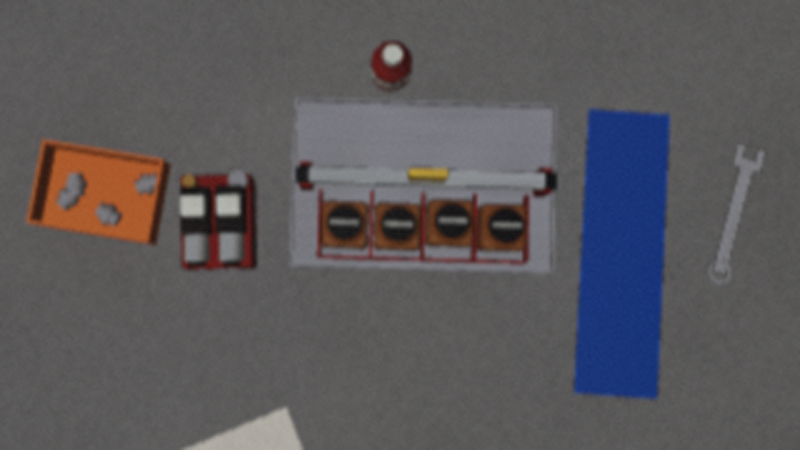

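View pics/scene.png

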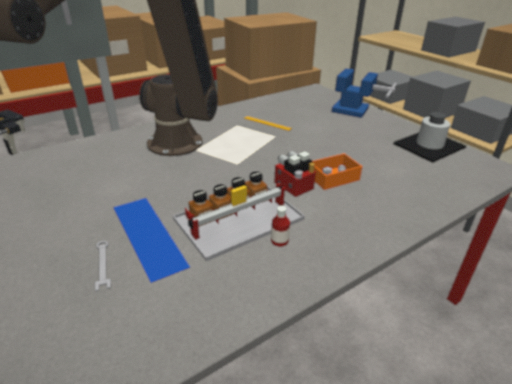

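The top view shows the carrier almost square to the robot, with the bar at crop row ~180 and the yellow handle at crop (427,173). The mat is on the right and the stripes lie across the lanes. I'll go above the handle first.

{"fn": "servo_tool", "kwargs": {"targets": [{"dx": 2,"dy": 3.4,"spin": 0.1,"grip": 60},{"dx": 4,"dy": 6.8,"spin": 0.2,"grip": 60},{"dx": 6,"dy": 10.2,"spin": 0.3,"grip": 60},{"dx": 8,"dy": 13.6,"spin": 0.4,"grip": 60},{"dx": 10,"dy": 17,"spin": 0.5,"grip": 60},{"dx": 12,"dy": 20.4,"spin": 0.6,"grip": 60},{"dx": 14,"dy": 23.8,"spin": 0.7,"grip": 60},{"dx": 16,"dy": 27.2,"spin": 0.8,"grip": 60},{"dx": 18,"dy": 30.6,"spin": 0.9,"grip": 60},{"dx": 20,"dy": 34,"spin": 1.0,"grip": 60}]}}

```text
validation failed for argument at $.ta...
```

{"fn": "servo_tool", "kwargs": {"targets": [{"dx": 2,"dy": 3.2,"spin": 0.05,"grip": 60},{"dx": 4,"dy": 6.4,"spin": 0.1,"grip": 60},{"dx": 6,"dy": 9.6,"spin": 0.15,"grip": 60},{"dx": 8,"dy": 12.8,"spin": 0.17,"grip": 60},{"dx": 10,"dy": 16,"spin": 0.17,"grip": 60},{"dx": 12,"dy": 19.2,"spin": 0.17,"grip": 60},{"dx": 13.5,"dy": 21.5,"spin": 0.17,"grip": 60},{"dx": 14.5,"dy": 23,"spin": 0.17,"grip": 60},{"dx": 14.7,"dy": 23,"spin": 0.17,"grip": 60},{"dx": 14.7,"dy": 23,"spin": 0.17,"grip": 60}]}}

```text
validation failed for argument at $.ta...
```

{"fn": "servo_tool", "kwargs": {"targets": [{"dx": 2,"dy": 3.4,"dz": 0,"spin": 0.1,"grip": 60},{"dx": 4,"dy": 6.8,"dz": 0,"spin": 0.2,"grip": 60},{"dx": 6,"dy": 10.2,"dz": 0,"spin": 0.3,"grip": 60},{"dx": 8,"dy": 13.6,"dz": 0,"spin": 0.4,"grip": 60},{"dx": 10,"dy": 17,"dz": 0,"spin": 0.5,"grip": 60},{"dx": 12,"dy": 20.4,"dz": 0,"spin": 0.6,"grip": 60},{"dx": 14,"dy": 23.8,"dz": 0,"spin": 0.7,"grip": 60},{"dx": 16,"dy": 27.2,"dz": 0,"spin": 0.8,"grip": 60},{"dx": 18,"dy": 30.6,"dz": 0,"spin": 0.9,"grip": 60},{"dx": 20,"dy": 34,"dz": 0,"spin": 1.0,"grip": 60}]}}

```text
time_s: 1.88
tcp_pos: [0.454, -0.2838, 0.227]
eef_rot: [-179.9, -0.0, -100.4]
contact_force: [1.6, -0.0, 0.0]
gripper_width: 0.0529
```

{"fn": "servo_tool", "kwargs": {"targets": [{"dx": 2,"dy": 3.2,"dz": 0,"spin": 0.05,"grip": 60},{"dx": 4,"dy": 6.4,"dz": 0,"spin": 0.1,"grip": 60},{"dx": 6,"dy": 9.6,"dz": 0,"spin": 0.15,"grip": 60},{"dx": 8,"dy": 12.8,"dz": 0,"spin": 0.17,"grip": 60},{"dx": 10,"dy": 16,"dz": 0,"spin": 0.17,"grip": 60},{"dx": 12,"dy": 19.2,"dz": 0,"spin": 0.17,"grip": 60},{"dx": 13.5,"dy": 21.5,"dz": 0,"spin": 0.17,"grip": 60},{"dx": 14.5,"dy": 23,"dz": 0,"spin": 0.17,"grip": 60},{"dx": 14.7,"dy": 23,"dz": 0,"spin": 0.17,"grip": 60},{"dx": 14.7,"dy": 23,"dz": 0,"spin": 0.17,"grip": 60}]}}

```text
time_s: 2.72
tcp_pos: [0.6007, -0.0551, 0.2262]
eef_rot: [180.0, -0.0, -90.8]
contact_force: [-0.3, -1.2, -0.7]
gripper_width: 0.0528
```

```bash
python3 - <<'E'
from h import *
b=r.capture("wrist")
h=cv2.cvtColor(b,cv2.COLOR_BGR2HSV);m=cv2.inRange(h,(20,120,100),(35,255,255))
n,l,st,c=cv2.connectedComponentsWithStats(m);i=1+st[1:,4].argmax();print(st[i],c[i])
p=np.argwhere(l==i)[:,::-1]
print("rows",[ (y,p[p[:,1]==y,0].min(),p[p[:,1]==y,0].max()) for y in range(p[:,1].min(),p[:,1].max()+1,4)])
for P in [(.6006,-.0555,.121),(.6006,-.0305,.121),(.6006,-.0805,.121),(.6006,-.0555,.065)]:print(P,proj("wrist",P))
for d in r.cut_out("cap_a_top","wrist")[:6]:
    q=np.argwhere(d["mask"])[:,::-1];print(round(d["p"],2),d["extent"],back("wrist",q.mean(0),.1).round(4))
cv2.imwrite("pics/w1.png",b)
E
```

```text
[257 158  11  55 584] [261.9760274  185.51883562]
rows [(158, np.int64(259), np.int64(265)), (162, np.int64(258), np.int64(266)), (166, np.int64(257), np.int64(267)), (170, np.int64(257), np.int64(267)), (174, np.int64(257), np.int64(267)), (178, np.int64(257), np.int64(267)), (182, np.int64(257), np.int64(267)), (186, np.int64(257), np.int64(267)), (190, np.int64(257), np.int64(267)), (194, np.int64(257), np.int64(267)), (198, np.int64(257), np.int64(267)), (202, np.int64(257), np.int64(267)), (206, np.int64(257), np.int64(267)), (210, np.int64(257), np.int64(267))]
(0.6006, -0.0555, 0.121) [[262.34933067 192.11833138]]
(0.6006, -0.0305, 0.121) [[262.72892276 215.74435073]]
(0.6006, -0.0805, 0.121) [[261.94952047 167.23392577]]
(0.6006, -0.0555, 0.065) [[262.33973362 178.7623487 ]]
0.56 [170.2, 18.5, 363.3, 302.6] [[ 0.6137 -0.1215  0.1   ]]
0.53 [301.1, 250.8, 312.3, 286.0] [[0.5554 0.0294 0.1   ]]
```

View pics/w1.png

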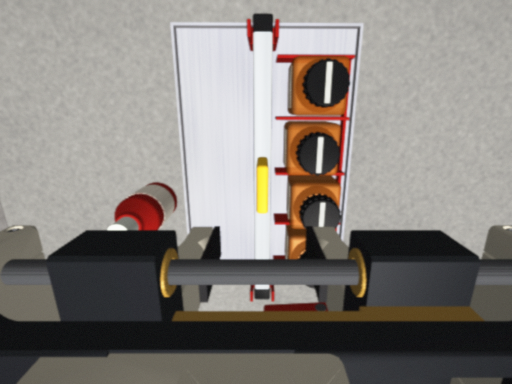

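The wrist picture shows the handle at columns 257–267, rows 158–212, so its centre is near (0.6006, -0.059). I'll narrow the opening to stay clear of the caps, then descend and grip.

{"fn": "servo_tool", "kwargs": {"targets": [{"dx": 0,"dy": -0.4,"dz": -1,"spin": 0,"grip": 34},{"dx": 0,"dy": -0.4,"dz": -3,"spin": 0,"grip": 34},{"dx": 0,"dy": -0.4,"dz": -5,"spin": 0,"grip": 34},{"dx": 0,"dy": -0.4,"dz": -7,"spin": 0,"grip": 34},{"dx": 0,"dy": -0.4,"dz": -9,"spin": 0,"grip": 34},{"dx": 0,"dy": -0.4,"dz": -11,"spin": 0,"grip": 34},{"dx": 0,"dy": -0.4,"dz": -12.5,"spin": 0,"grip": 34},{"dx": 0,"dy": -0.4,"dz": -13.5,"spin": 0,"grip": 34},{"dx": 0,"dy": -0.4,"dz": -14,"spin": 0,"grip": 34},{"dx": 0,"dy": -0.4,"dz": -14,"spin": 0,"grip": 34}], "squeeze": 40}}

```text
time_s: 3.65
tcp_pos: [0.5995, -0.0604, 0.0855]
eef_rot: [179.9, -0.0, -91.0]
contact_force: [-0.6, 0.5, 0.3]
gripper_width: 0.0297
```

{"fn": "servo_tool", "kwargs": {"targets": [{"dx": 0,"dy": 0,"dz": 0,"spin": 0,"grip": 0},{"dx": 0,"dy": 0,"dz": 0,"spin": 0,"grip": 0},{"dx": 0,"dy": 0,"dz": 0,"spin": 0,"grip": 0},{"dx": 0,"dy": 0,"dz": 0,"spin": 0,"grip": 0},{"dx": 0,"dy": 0,"dz": 0,"spin": 0,"grip": 0},{"dx": 0,"dy": 0,"dz": 0,"spin": 0,"grip": 0},{"dx": 0,"dy": 0,"dz": 0.5,"spin": 0,"grip": 0},{"dx": 0,"dy": 0,"dz": 1,"spin": 0,"grip": 0},{"dx": 0,"dy": 0,"dz": 1.5,"spin": 0,"grip": 0},{"dx": 0,"dy": 0,"dz": 2,"spin": 0,"grip": 0}], "squeeze": 40}}

```text
time_s: 4.48
tcp_pos: [0.6001, -0.0596, 0.1068]
eef_rot: [180.0, -0.0, -90.9]
contact_force: [-0.4, -0.2, -3.2]
gripper_width: 0.0118
```

{"fn": "servo_tool", "kwargs": {"targets": [{"dx": 0,"dy": 0,"dz": 1.5,"spin": 0,"grip": 0},{"dx": 0,"dy": 0,"dz": 3.5,"spin": 0,"grip": 0},{"dx": 0,"dy": 0,"dz": 6,"spin": 0,"grip": 0},{"dx": 0,"dy": 0,"dz": 8.5,"spin": 0,"grip": 0},{"dx": 0,"dy": -0.5,"dz": 10.5,"spin": 0.05,"grip": 0},{"dx": -0.5,"dy": -2,"dz": 11,"spin": 0.15,"grip": 0},{"dx": -1.5,"dy": -4,"dz": 11,"spin": 0.25,"grip": 0},{"dx": -2.5,"dy": -6,"dz": 11,"spin": 0.35,"grip": 0},{"dx": -3.5,"dy": -8.5,"dz": 11,"spin": 0.45,"grip": 0},{"dx": -4.5,"dy": -11,"dz": 11,"spin": 0.55,"grip": 0}]}}

```text
time_s: 5.32
tcp_pos: [0.5546, -0.1702, 0.2169]
eef_rot: [-180.0, 0.0, -59.1]
contact_force: [0.9, -0.3, -3.2]
gripper_width: 0.0117
```

{"fn": "servo_tool", "kwargs": {"targets": [{"dx": -0.5,"dy": -2,"dz": 0,"spin": 0.1,"grip": 0},{"dx": -1,"dy": -4,"dz": 0,"spin": 0.2,"grip": 0},{"dx": -1.5,"dy": -6,"dz": 0,"spin": 0.3,"grip": 0},{"dx": -2,"dy": -8,"dz": 0,"spin": 0.4,"grip": 0},{"dx": -2.5,"dy": -10,"dz": 0,"spin": 0.5,"grip": 0},{"dx": -3,"dy": -12,"dz": 0,"spin": 0.6,"grip": 0},{"dx": -3.7,"dy": -13.5,"dz": 0,"spin": 0.7,"grip": 0},{"dx": -4.3,"dy": -14.6,"dz": 0,"spin": 0.8,"grip": 0},{"dx": -4.7,"dy": -15.1,"dz": 0,"spin": 0.9,"grip": 0},{"dx": -4.7,"dy": -15.1,"dz": 0,"spin": 0.97,"grip": 0}]}}

```text
time_s: 6.15
tcp_pos: [0.5071, -0.3217, 0.2166]
eef_rot: [-180.0, 0.0, -3.6]
contact_force: [-0.2, 0.4, -2.6]
gripper_width: 0.0116
```

{"fn": "servo_tool", "kwargs": {"targets": [{"dx": 0,"dy": 0,"dz": -1.5,"spin": 0,"grip": 0},{"dx": 0,"dy": 0,"dz": -3.5,"spin": 0,"grip": 0},{"dx": 0,"dy": 0,"dz": -5.5,"spin": 0,"grip": 0},{"dx": 0,"dy": 0,"dz": -7.5,"spin": 0,"grip": 0},{"dx": 0,"dy": 0,"dz": -9.5,"spin": 0,"grip": 0},{"dx": 0,"dy": 0,"dz": -11.5,"spin": 0,"grip": 0},{"dx": 0,"dy": 0,"dz": -13,"spin": 0,"grip": 0},{"dx": 0,"dy": 0,"dz": -14.2,"spin": 0,"grip": 0},{"dx": 0,"dy": 0,"dz": -15.2,"spin": 0,"grip": 0},{"dx": 0,"dy": 0,"dz": -16,"spin": 0,"grip": 0}]}}

```text
time_s: 6.98
tcp_pos: [0.5082, -0.3206, 0.0558]
eef_rot: [-180.0, 0.0, -3.8]
contact_force: [0.1, 0.3, -3.8]
gripper_width: 0.0121
```

{"fn": "servo_tool", "kwargs": {"targets": [{"dx": 0,"dy": 0,"dz": -0.4,"spin": 0,"grip": 0},{"dx": 0,"dy": 0,"dz": -0.8,"spin": 0,"grip": 0},{"dx": 0,"dy": 0,"dz": -1.1,"spin": 0,"grip": 0},{"dx": 0,"dy": 0,"dz": -1.3,"spin": 0,"grip": 0},{"dx": 0,"dy": 0,"dz": -1.3,"spin": 0,"grip": 0},{"dx": 0,"dy": 0,"dz": -1.3,"spin": 0,"grip": 20},{"dx": 0,"dy": 0,"dz": -1.3,"spin": 0,"grip": 40},{"dx": 0,"dy": 0,"dz": -1.3,"spin": 0,"grip": 62},{"dx": 0,"dy": 0,"dz": -1.3,"spin": 0,"grip": 62},{"dx": 0,"dy": 0,"dz": -1.3,"spin": 0,"grip": 62}]}}

```text
time_s: 7.82
tcp_pos: [0.5085, -0.3207, 0.0437]
eef_rot: [180.0, -0.0, -3.8]
contact_force: [0.3, -0.2, 0.9]
gripper_width: 0.0383
```

{"fn": "servo_tool", "kwargs": {"targets": [{"dx": 0,"dy": 0,"dz": 2,"spin": 0,"grip": 64},{"dx": 0,"dy": 0,"dz": 5,"spin": 0,"grip": 64},{"dx": 0,"dy": 0,"dz": 9,"spin": -0.1,"grip": 64},{"dx": 0,"dy": 1,"dz": 13,"spin": -0.2,"grip": 64},{"dx": 0,"dy": 2,"dz": 16,"spin": -0.3,"grip": 64},{"dx": 0.5,"dy": 4,"dz": 16,"spin": -0.42,"grip": 64},{"dx": 1,"dy": 6,"dz": 16,"spin": -0.54,"grip": 64},{"dx": 1.5,"dy": 8,"dz": 16,"spin": -0.66,"grip": 64},{"dx": 2,"dy": 10,"dz": 16,"spin": -0.78,"grip": 64},{"dx": 2.5,"dy": 12,"dz": 16,"spin": -0.9,"grip": 64}]}}

```text
time_s: 8.65
tcp_pos: [0.5335, -0.1997, 0.2037]
eef_rot: [-180.0, -0.0, -55.7]
contact_force: [0.5, -0.0, 0.4]
gripper_width: 0.0564
```

{"fn": "servo_tool", "kwargs": {"targets": [{"dx": 0,"dy": 2,"dz": 0,"spin": -0.12,"grip": 64},{"dx": 0,"dy": 4,"dz": 0,"spin": -0.24,"grip": 64},{"dx": 0,"dy": 5,"dz": 0,"spin": -0.36,"grip": 64},{"dx": 0,"dy": 5,"dz": 0,"spin": -0.48,"grip": 64},{"dx": 0,"dy": 5,"dz": 0,"spin": -0.58,"grip": 64},{"dx": 0,"dy": 5,"dz": 0,"spin": -0.62,"grip": 64},{"dx": 0,"dy": 5,"dz": 0,"spin": -0.62,"grip": 64},{"dx": 0,"dy": 5,"dz": 0,"spin": -0.62,"grip": 64},{"dx": 0,"dy": 5,"dz": 0,"spin": -0.62,"grip": 64},{"dx": 0,"dy": 5,"dz": 0,"spin": -0.62,"grip": 64}]}}

```text
time_s: 9.48
tcp_pos: [0.5333, -0.1507, 0.2035]
eef_rot: [180.0, -0.0, -90.9]
contact_force: [0.4, -1.4, 0.5]
gripper_width: 0.0557
```

```bash
python3 - <<'E'
from h import *
b=r.capture("wrist");cv2.imwrite("pics/w2.png",b);t=r.capture("top");cv2.imwrite("pics/t2.png",cv2.resize(t[120:300,190:435],None,fx=3,fy=3,interpolation=cv2.INTER_CUBIC))
for cam in("wrist","top"):
  for d in r.cut_out("cap_a_top",cam)[:6]:
    q=np.argwhere(d["mask"])[:,::-1];print(cam,round(d["p"],2),np.round(d["extent"]),back(cam,q.mean(0),.098).round(4))
g=r.cut_out("gate_bar","top")[0];P=back("top",np.argwhere(g["mask"])[:,::-1],.023)[:,:2]
print("bar",g["p"],P.mean(0),cv2.minAreaRect(P.astype(np.float32)))
for n in("bottle_a",):
  for d in r.cut_out(n,"top")[:6]:print(np.round(d["extent"]),round(d["p"],2),back("top",np.argwhere(d["mask"])[:,::-1].mean(0),.1).round(4))
print(r.get_state()["tcp_pos"],r.get_state()["moment"])
E
```

```text
wrist 0.41 [115. 108. 307. 311.] [[ 0.5875 -0.1678  0.098 ]]
top 0.66 [263. 135. 280. 158.] [[ 0.7404 -0.0086  0.098 ]]
bar 0.8 [ 0.47576159 -0.31758391] ((0.5057731866836548, -0.3223060369491577), (0.03173711150884628, 0.33355703949928284), 86.11200714111328)
[ 0.53332841 -0.15067865  0.20353139] [ 0.06570016  0.17503213 -0.03870651]
```

View pics/w2.png

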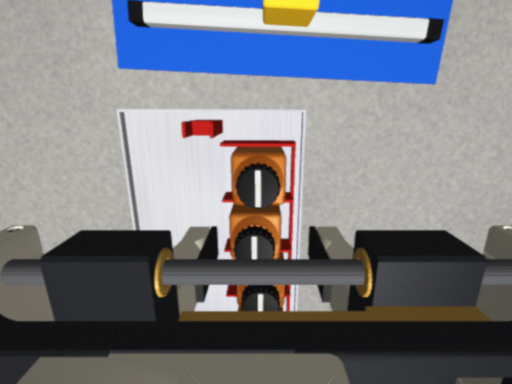

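View pics/t2.png

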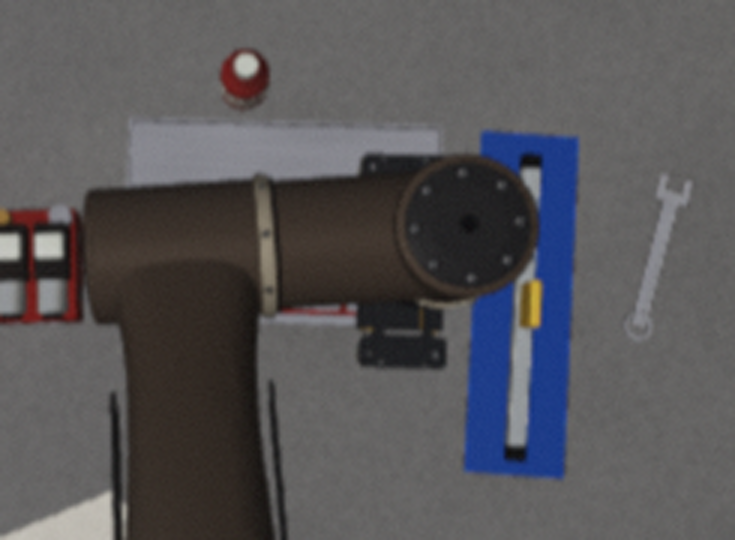

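The bar lies along the middle of the mat. In the wrist view cap 1's stripe is at about (258,188) and cap 2's at (254,243). I'll convert those to positions.

```bash
python3 - <<'E'
from h import *
b=cv2.imread("pics/w2.png")
for (u,v) in [(258,186),(254,243)]:
    w=b[v-30:v+30,u-12:u+12].min(2)>120
    n,l,st,c=cv2.connectedComponentsWithStats(w.astype(np.uint8));i=1+st[1:,4].argmax();s=st[i]
    uv=c[i]+[u-12,v-30];print(s,uv,back("wrist",uv,.104).round(4))
c1=np.array(back("top",[252.5,208],.104)[0]);print(c1)
E
```

```text
[  9  14   6  38 221] [257.50226244 188.24886878] [[ 0.5385 -0.156   0.104 ]]
[  9  23   6  24 138] [253.52898551 247.34057971] [[ 0.5439 -0.093   0.104 ]]
[0.5397539  0.04748943 0.104     ]
```

{"fn": "servo_tool", "kwargs": {"targets": [{"dx": 0.5,"dy": -0.7,"dz": -1,"spin": 0,"grip": 64},{"dx": 0.5,"dy": -0.7,"dz": -3,"spin": 0,"grip": 64},{"dx": 0.5,"dy": -0.7,"dz": -5.5,"spin": 0,"grip": 64},{"dx": 0.5,"dy": -0.7,"dz": -8,"spin": 0,"grip": 64},{"dx": 0.5,"dy": -0.7,"dz": -10,"spin": 0,"grip": 64},{"dx": 0.5,"dy": -0.7,"dz": -11.5,"spin": 0,"grip": 64},{"dx": 0.5,"dy": -0.7,"dz": -12.5,"spin": 0,"grip": 64},{"dx": 0.5,"dy": -0.7,"dz": -12.5,"spin": 0,"grip": 64},{"dx": 0.5,"dy": -0.7,"dz": -12.5,"spin": 0,"grip": 40},{"dx": 0.5,"dy": -0.7,"dz": -12.5,"spin": 0,"grip": 30}], "squeeze": 35}}

```text
time_s: 10.62
tcp_pos: [0.5391, -0.1578, 0.0794]
eef_rot: [-179.9, -0.0, -90.9]
contact_force: [-0.1, -0.2, 1.0]
gripper_width: 0.0477
```

{"fn": "servo_tool", "kwargs": {"targets": [{"dx": 0,"dy": 0,"dz": 0,"spin": 0,"grip": 30},{"dx": 0,"dy": 0,"dz": 0,"spin": 0,"grip": 30},{"dx": 0,"dy": 0,"dz": 0,"spin": 0,"grip": 30},{"dx": 0,"dy": 0,"dz": 0,"spin": -0.06,"grip": 30},{"dx": 0,"dy": 0,"dz": 0,"spin": -0.12,"grip": 30},{"dx": 0,"dy": 0,"dz": 0,"spin": -0.18,"grip": 30},{"dx": 0,"dy": 0,"dz": 0,"spin": -0.24,"grip": 30},{"dx": 0,"dy": 0,"dz": 0,"spin": -0.3,"grip": 30},{"dx": 0,"dy": 0,"dz": 0,"spin": -0.36,"grip": 30},{"dx": 0,"dy": 0,"dz": 0,"spin": -0.42,"grip": 30}], "squeeze": 35}}

```text
time_s: 11.45
tcp_pos: [0.5388, -0.1576, 0.0796]
eef_rot: [-179.9, 0.0, -115.1]
contact_force: [-2.0, 0.5, 4.9]
gripper_width: 0.0414
```

```bash
python3 - <<'E'
from h import *
for i in range(3):
    s=r.get_state();print([np.round(s[k],3) for k in("moment","contact_force","eef_rot","gripper_width","joint_torque")]);b=r.capture("wrist")
E
```

```text
[array([ 0.45 ,  0.625, -0.01 ]), array([-1.959,  0.497,  4.907]), array([-1.79927e+02,  3.00000e-02, -1.15124e+02]), np.float64(0.041), array([ -0.39 , -46.112,  22.423,   5.329,   0.518,   1.144])]
[array([ 0.032,  0.496, -0.066]), array([-1.693, -0.381,  4.232]), array([-1.79931e+02,  3.20000e-02, -1.15375e+02]), np.float64(0.041), array([ -0.161, -45.77 ,  22.257,   5.225,   0.469,   0.832])]
[array([0.013, 0.552, 0.015]), array([-2.143,  0.272,  6.365]), array([-1.79923e+02,  2.70000e-02, -1.15024e+02]), np.float64(0.041), array([  0.298, -45.589,  21.984,   4.884,   0.411,  -1.004])]
```

{"fn": "servo_tool", "kwargs": {"targets": [{"dx": 0,"dy": 0,"dz": 0,"spin": 0,"grip": 64},{"dx": 0,"dy": 0,"dz": 0,"spin": 0,"grip": 64},{"dx": 0,"dy": 0,"dz": 0,"spin": 0,"grip": 64},{"dx": 0,"dy": 0,"dz": 1,"spin": 0,"grip": 64},{"dx": 0,"dy": 0,"dz": 4,"spin": 0.04,"grip": 64},{"dx": 0,"dy": 1,"dz": 8,"spin": 0.12,"grip": 64},{"dx": 0.2,"dy": 3,"dz": 11,"spin": 0.22,"grip": 64},{"dx": 0.4,"dy": 5,"dz": 12.5,"spin": 0.32,"grip": 64},{"dx": 0.5,"dy": 6.7,"dz": 12.5,"spin": 0.42,"grip": 64},{"dx": 0.5,"dy": 6.7,"dz": 12.5,"spin": 0.42,"grip": 64}]}}

```text
time_s: 12.43
tcp_pos: [0.5443, -0.0885, 0.2059]
eef_rot: [-179.8, 0.1, -90.5]
contact_force: [-0.6, 0.9, -1.1]
gripper_width: 0.0559
```

```bash
python3 - <<'E'
from h import *
b=r.capture("wrist");cv2.imwrite("pics/w3.png",cv2.resize(b[60:270,150:400],None,fx=2,fy=2));print(r.get_state()["tcp_pos"])
m=(b.min(2)>130).astype(np.uint8);n,l,st,c=cv2.connectedComponentsWithStats(m)
for i in range(1,n):
    if 80<st[i,4]<600 and 60<c[i,1]<250 and 190<c[i,0]<320:
        P=back("wrist",np.argwhere(l==i)[:,::-1],.104)[:,:2];e=np.linalg.eigh(np.cov(P.T))[1][:,1]
        print(st[i],P.mean(0).round(4),"angle",np.degrees(np.arctan2(e[1],e[0])).round(1)%180)
E
```

```text
[ 0.54363807 -0.08944327  0.20486155]
[295  91   8  54 251] [ 0.5107 -0.1583] angle 87.6
[258 101  22  40 269] [ 0.5378 -0.1577] angle 64.6
[288 151  12  44 347] [ 0.5135 -0.1109] angle 91.1
[262 175   6  37 217] [ 0.5423 -0.0894] angle 89.3
[267 240   7  20 115] [ 0.5376 -0.0285] angle 88.0
```

View pics/w3.png

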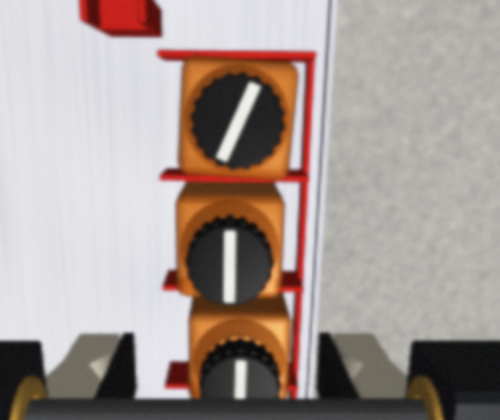

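Cap 1's stripe turned about 24° (crop (240,122)), so it is loose. Caps 2 and 3 are still unturned. Next is cap 2.

{"fn": "servo_tool", "kwargs": {"targets": [{"dx": -0.1,"dy": -0.1,"dz": -1,"spin": 0,"grip": 64},{"dx": -0.1,"dy": -0.1,"dz": -3,"spin": 0,"grip": 64},{"dx": -0.1,"dy": -0.1,"dz": -5.5,"spin": 0,"grip": 64},{"dx": -0.1,"dy": -0.1,"dz": -8,"spin": 0,"grip": 64},{"dx": -0.1,"dy": -0.1,"dz": -10,"spin": 0,"grip": 64},{"dx": -0.1,"dy": -0.1,"dz": -11.5,"spin": 0,"grip": 64},{"dx": -0.1,"dy": -0.1,"dz": -12.6,"spin": 0,"grip": 64},{"dx": -0.1,"dy": -0.1,"dz": -12.6,"spin": 0,"grip": 64},{"dx": -0.1,"dy": -0.1,"dz": -12.6,"spin": 0,"grip": 40},{"dx": -0.1,"dy": -0.1,"dz": -12.6,"spin": 0,"grip": 30}], "squeeze": 35}}

```text
time_s: 13.32
tcp_pos: [0.5424, -0.0921, 0.0777]
eef_rot: [180.0, -0.0, -91.0]
contact_force: [0.4, -0.3, 0.2]
gripper_width: 0.0481
```

{"fn": "servo_tool", "kwargs": {"targets": [{"dx": 0,"dy": 0,"dz": 0,"spin": 0,"grip": 30},{"dx": 0,"dy": 0,"dz": 0,"spin": 0,"grip": 30},{"dx": 0,"dy": 0,"dz": 0,"spin": 0,"grip": 30},{"dx": 0,"dy": 0,"dz": 0,"spin": -0.06,"grip": 30},{"dx": 0,"dy": 0,"dz": 0,"spin": -0.12,"grip": 30},{"dx": 0,"dy": 0,"dz": 0,"spin": -0.18,"grip": 30},{"dx": 0,"dy": 0,"dz": 0,"spin": -0.24,"grip": 30},{"dx": 0,"dy": 0,"dz": 0,"spin": -0.3,"grip": 30},{"dx": 0,"dy": 0,"dz": 0,"spin": -0.36,"grip": 30},{"dx": 0,"dy": 0,"dz": 0,"spin": -0.42,"grip": 30}], "squeeze": 35}}

```text
time_s: 14.15
tcp_pos: [0.5413, -0.0919, 0.078]
eef_rot: [179.9, -0.1, -115.1]
contact_force: [-3.7, -0.2, 1.9]
gripper_width: 0.0416
```

```bash
python3 - <<'E'
from h import *
for i in range(3):
    s=r.get_state();print([np.round(s[k],3) for k in("moment","contact_force","eef_rot","gripper_width")]);b=r.capture("wrist")
E
```

```text
[array([0.162, 1.418, 0.594]), array([-3.704, -0.208,  1.919]), array([ 1.79938e+02, -7.40000e-02, -1.15054e+02]), np.float64(0.042)]
[array([-0.222,  1.601,  0.541]), array([-4.581, -0.882,  3.979]), array([ 1.79935e+02, -6.50000e-02, -1.15321e+02]), np.float64(0.041)]
[array([-0.292,  1.761,  0.377]), array([-4.448, -1.476,  6.448]), array([ 1.79941e+02, -5.80000e-02, -1.14996e+02]), np.float64(0.041)]
```

{"fn": "servo_tool", "kwargs": {"targets": [{"dx": 0,"dy": 0,"dz": 0,"spin": 0,"grip": 64},{"dx": 0,"dy": 0,"dz": 0,"spin": 0,"grip": 64},{"dx": 0,"dy": 0,"dz": 0,"spin": 0,"grip": 64},{"dx": 0,"dy": 0,"dz": 1,"spin": 0,"grip": 64},{"dx": 0,"dy": 0,"dz": 4,"spin": 0.04,"grip": 64},{"dx": 0,"dy": 1,"dz": 8,"spin": 0.12,"grip": 64},{"dx": -0.2,"dy": 3,"dz": 11,"spin": 0.22,"grip": 64},{"dx": -0.4,"dy": 5,"dz": 12.5,"spin": 0.32,"grip": 64},{"dx": -0.4,"dy": 6.6,"dz": 12.5,"spin": 0.42,"grip": 64},{"dx": -0.4,"dy": 6.6,"dz": 12.5,"spin": 0.42,"grip": 64}]}}

```text
time_s: 15.13
tcp_pos: [0.5395, -0.0234, 0.2051]
eef_rot: [-179.7, 0.1, -90.5]
contact_force: [0.5, -0.4, -0.5]
gripper_width: 0.0564
```

```bash
cat > stripes.py <<'E'
from h import *
import sys
b=r.capture("wrist");cv2.imwrite(f"pics/{sys.argv[1]}.png",cv2.resize(b[20:270,150:400],None,fx=2,fy=2));print(r.get_state()["tcp_pos"])
m=(b.min(2)>130).astype(np.uint8);n,l,st,c=cv2.connectedComponentsWithStats(m)
for i in range(1,n):
    if 80<st[i,4]<600 and c[i,1]<260 and 150<c[i,0]<360:
        P=back("wrist",np.argwhere(l==i)[:,::-1],.104)[:,:2];e=np.linalg.eigh(np.cov(P.T))[1][:,1]
        print(st[i],P.mean(0).round(4),"angle",np.degrees(np.arctan2(e[1],e[0])).round(1)%180)
E
python3 stripes.py w4
```

```text
[ 0.53877682 -0.02438754  0.20396055]
[252  17  23  46 339] [ 0.5374 -0.1581] angle 64.7
[286  31  15  57 380] [ 0.51 -0.14] angle 85.4
[286  93  12  54 437] [ 0.5118 -0.0922] angle 87.7
[253 103  13  42 272] [ 0.5416 -0.0898] angle 78.5
[288 153   7  44 125] [ 0.511  -0.0467] angle 92.0
[262 178   7  37 225] [ 0.5374 -0.022 ] angle 88.5
[288 208   5  35 108] [0.5121 0.0075] angle 90.6
[261 243   6  17  97] [0.5392 0.0378] angle 88.8
```

Cap 2's stripe turned only about 10.8° in all, with a residual moment of about 0.5 N m, so it is tight. Next is cap 3.

{"fn": "servo_tool", "kwargs": {"targets": [{"dx": -0.2,"dy": 0.1,"dz": -1,"spin": 0,"grip": 64},{"dx": -0.2,"dy": 0.1,"dz": -3,"spin": 0,"grip": 64},{"dx": -0.2,"dy": 0.1,"dz": -5.5,"spin": 0,"grip": 64},{"dx": -0.2,"dy": 0.1,"dz": -8,"spin": 0,"grip": 64},{"dx": -0.2,"dy": 0.1,"dz": -10,"spin": 0,"grip": 64},{"dx": -0.2,"dy": 0.1,"dz": -11.5,"spin": 0,"grip": 64},{"dx": -0.2,"dy": 0.1,"dz": -12.5,"spin": 0,"grip": 64},{"dx": -0.2,"dy": 0.1,"dz": -12.5,"spin": 0,"grip": 64},{"dx": -0.2,"dy": 0.1,"dz": -12.5,"spin": 0,"grip": 40},{"dx": -0.2,"dy": 0.1,"dz": -12.5,"spin": 0,"grip": 30}], "squeeze": 35}}

```text
time_s: 16.02
tcp_pos: [0.5369, -0.0248, 0.0782]
eef_rot: [-180.0, -0.0, -90.9]
contact_force: [0.6, -0.2, 0.1]
gripper_width: 0.0478
```

{"fn": "servo_tool", "kwargs": {"targets": [{"dx": 0,"dy": 0,"dz": 0,"spin": 0,"grip": 30},{"dx": 0,"dy": 0,"dz": 0,"spin": 0,"grip": 30},{"dx": 0,"dy": 0,"dz": 0,"spin": 0,"grip": 30},{"dx": 0,"dy": 0,"dz": 0,"spin": -0.06,"grip": 30},{"dx": 0,"dy": 0,"dz": 0,"spin": -0.12,"grip": 30},{"dx": 0,"dy": 0,"dz": 0,"spin": -0.18,"grip": 30},{"dx": 0,"dy": 0,"dz": 0,"spin": -0.24,"grip": 30},{"dx": 0,"dy": 0,"dz": 0,"spin": -0.3,"grip": 30},{"dx": 0,"dy": 0,"dz": 0,"spin": -0.36,"grip": 30},{"dx": 0,"dy": 0,"dz": 0,"spin": -0.42,"grip": 30}], "squeeze": 35}}

```text
time_s: 16.85
tcp_pos: [0.5353, -0.025, 0.0781]
eef_rot: [179.9, -0.1, -115.0]
contact_force: [-2.9, 1.4, 3.3]
gripper_width: 0.041
```

```bash
python3 - <<'E'
from h import *
for i in range(2):
    s=r.get_state();print([np.round(s[k],3) for k in("moment","contact_force","eef_rot","gripper_width")]);b=r.capture("wrist")
E
```

```text
[array([0.737, 1.312, 1.065]), array([-2.897,  1.398,  3.265]), array([ 1.79943e+02, -8.60000e-02, -1.15045e+02]), np.float64(0.041)]
[array([-0.665,  1.657,  0.568]), array([-3.857, -2.308,  5.619]), array([ 1.79935e+02, -9.00000e-02, -1.15309e+02]), np.float64(0.041)]
```

{"fn": "servo_tool", "kwargs": {"targets": [{"dx": 0,"dy": 0,"dz": 0,"spin": 0,"grip": 64},{"dx": 0,"dy": 0,"dz": 0,"spin": 0,"grip": 64},{"dx": 0,"dy": 0,"dz": 0,"spin": 0,"grip": 64},{"dx": 0,"dy": 0,"dz": 1,"spin": 0,"grip": 64},{"dx": 0,"dy": 0,"dz": 4,"spin": 0.04,"grip": 64},{"dx": 0,"dy": 1,"dz": 8,"spin": 0.12,"grip": 64},{"dx": 0.1,"dy": 3,"dz": 11,"spin": 0.22,"grip": 64},{"dx": 0.2,"dy": 5,"dz": 12.5,"spin": 0.32,"grip": 64},{"dx": 0.2,"dy": 6.6,"dz": 12.5,"spin": 0.42,"grip": 64},{"dx": 0.2,"dy": 6.6,"dz": 12.5,"spin": 0.42,"grip": 64}]}}

```text
time_s: 17.78
tcp_pos: [0.5394, 0.0438, 0.205]
eef_rot: [-179.8, 0.1, -90.5]
contact_force: [-0.1, -0.6, 0.0]
gripper_width: 0.056
```

```bash
python3 stripes.py w5
```

```text
[0.53865987 0.04261421 0.20383097]
[289   0  12  18 174] [ 0.5108 -0.1128] angle 75.2
[252  17  14  48 337] [ 0.5411 -0.0903] angle 78.5
[283  31  16  58 545] [ 0.5119 -0.0731] angle 85.3
[259 104  13  42 273] [ 0.5359 -0.0218] angle 78.6
[287 154   7  44 152] [0.5119 0.0223] angle 91.7
```

Cap 3 is also tight (10°), so cap 4 should be the second loose one. I'll twist it and feel for that.

{"fn": "servo_tool", "kwargs": {"targets": [{"dx": 0,"dy": 0.1,"dz": -1,"spin": 0,"grip": 64},{"dx": 0,"dy": 0.1,"dz": -3,"spin": 0,"grip": 64},{"dx": 0,"dy": 0.1,"dz": -5.5,"spin": 0,"grip": 64},{"dx": 0,"dy": 0.1,"dz": -8,"spin": 0,"grip": 64},{"dx": 0,"dy": 0.1,"dz": -10,"spin": 0,"grip": 64},{"dx": 0,"dy": 0.1,"dz": -11.5,"spin": 0,"grip": 64},{"dx": 0,"dy": 0.1,"dz": -12.5,"spin": 0,"grip": 64},{"dx": 0,"dy": 0.1,"dz": -12.5,"spin": 0,"grip": 64},{"dx": 0,"dy": 0.1,"dz": -12.5,"spin": 0,"grip": 40},{"dx": 0,"dy": 0.1,"dz": -12.5,"spin": 0,"grip": 30}], "squeeze": 35}}

```text
time_s: 18.67
tcp_pos: [0.5389, 0.0423, 0.0782]
eef_rot: [-180.0, 0.0, -90.9]
contact_force: [-0.6, 1.3, -0.3]
gripper_width: 0.0475
```

{"fn": "servo_tool", "kwargs": {"targets": [{"dx": 0,"dy": 0,"dz": 0,"spin": 0,"grip": 30},{"dx": 0,"dy": 0,"dz": 0,"spin": 0,"grip": 30},{"dx": 0,"dy": 0,"dz": 0,"spin": 0,"grip": 30},{"dx": 0,"dy": 0,"dz": 0,"spin": -0.06,"grip": 30},{"dx": 0,"dy": 0,"dz": 0,"spin": -0.12,"grip": 30},{"dx": 0,"dy": 0,"dz": 0,"spin": -0.18,"grip": 30},{"dx": 0,"dy": 0,"dz": 0,"spin": -0.24,"grip": 30},{"dx": 0,"dy": 0,"dz": 0,"spin": -0.3,"grip": 30},{"dx": 0,"dy": 0,"dz": 0,"spin": -0.36,"grip": 30},{"dx": 0,"dy": 0,"dz": 0,"spin": -0.42,"grip": 30}], "squeeze": 35}}

```text
time_s: 19.5
tcp_pos: [0.5384, 0.0429, 0.0785]
eef_rot: [-180.0, 0.1, -115.1]
contact_force: [-3.6, 3.5, 6.3]
gripper_width: 0.0412
```

```bash
python3 - <<'E'
from h import *
for i in range(3):
    s=r.get_state();print([np.round(s[k],3) for k in("moment","contact_force","eef_rot","gripper_width","tcp_pos")]);b=r.capture("wrist")
E
```

```text
[array([1.244, 1.479, 0.098]), array([-3.582,  3.485,  6.325]), array([-1.79980e+02,  5.90000e-02, -1.15137e+02]), np.float64(0.041), array([0.538, 0.043, 0.078])]
[array([0.82 , 0.939, 0.023]), array([-1.811,  2.715,  4.988]), array([-1.79986e+02,  6.30000e-02, -1.15409e+02]), np.float64(0.041), array([0.538, 0.043, 0.078])]
[array([ 0.375,  0.612, -0.031]), array([-1.184,  1.689,  3.832]), array([-1.79972e+02,  5.70000e-02, -1.15108e+02]), np.float64(0.042), array([0.538, 0.043, 0.078])]
```

The moment is close to zero, so cap 4 is loose. I'll ease the spin back to square the bottle, then draw it out along the lane.

{"fn": "servo_tool", "kwargs": {"targets": [{"dx": 0,"dy": 0,"dz": 0,"spin": 0.03,"grip": 30},{"dx": 0,"dy": 0,"dz": 0,"spin": 0.06,"grip": 30},{"dx": 0.5,"dy": 0,"dz": 0,"spin": 0.06,"grip": 30},{"dx": 1.5,"dy": 0,"dz": 0,"spin": 0.06,"grip": 30},{"dx": 2.5,"dy": 0,"dz": 0,"spin": 0.06,"grip": 30},{"dx": 3.5,"dy": 0,"dz": 0,"spin": 0.06,"grip": 30},{"dx": 4.5,"dy": -0.1,"dz": 0,"spin": 0.06,"grip": 30},{"dx": 5.5,"dy": -0.1,"dz": 0,"spin": 0.06,"grip": 30},{"dx": 6.5,"dy": -0.1,"dz": 0,"spin": 0.06,"grip": 30},{"dx": 7.5,"dy": -0.1,"dz": 0,"spin": 0.06,"grip": 30}], "squeeze": 25}}

```text
time_s: 20.48
tcp_pos: [0.6137, 0.0412, 0.0785]
eef_rot: [-180.0, -0.0, -111.5]
contact_force: [-2.7, 0.6, 7.1]
gripper_width: 0.0414
```

{"fn": "servo_tool", "kwargs": {"targets": [{"dx": 1,"dy": 0,"dz": 0,"spin": 0,"grip": 30},{"dx": 2,"dy": 0,"dz": 0,"spin": 0,"grip": 30},{"dx": 3,"dy": -0.1,"dz": 0,"spin": 0,"grip": 30},{"dx": 4,"dy": -0.1,"dz": 0,"spin": 0,"grip": 30},{"dx": 4.8,"dy": -0.1,"dz": 0,"spin": 0,"grip": 30},{"dx": 5.2,"dy": -0.1,"dz": 0,"spin": 0,"grip": 30},{"dx": 5.2,"dy": -0.1,"dz": 0,"spin": 0,"grip": 30},{"dx": 5.2,"dy": -0.1,"dz": 0,"spin": 0,"grip": 64},{"dx": 5.2,"dy": -0.1,"dz": 0,"spin": 0,"grip": 64},{"dx": 5.2,"dy": -0.1,"dz": 0,"spin": 0,"grip": 64}]}}

```text
time_s: 21.32
tcp_pos: [0.665, 0.0403, 0.0774]
eef_rot: [180.0, -0.0, -111.5]
contact_force: [0.0, -0.3, 0.4]
gripper_width: 0.0538
```

{"fn": "servo_tool", "kwargs": {"targets": [{"dx": 0,"dy": 0,"dz": 1,"spin": 0,"grip": 64},{"dx": 0,"dy": 0,"dz": 3,"spin": 0,"grip": 64},{"dx": 0,"dy": 0,"dz": 6,"spin": 0,"grip": 64},{"dx": 0,"dy": 0,"dz": 9,"spin": 0,"grip": 64},{"dx": -1,"dy": -2,"dz": 12,"spin": 0,"grip": 64},{"dx": -3,"dy": -5,"dz": 13,"spin": 0,"grip": 64},{"dx": -5,"dy": -8,"dz": 13,"spin": 0,"grip": 64},{"dx": -7,"dy": -11,"dz": 13,"spin": 0,"grip": 64},{"dx": -9,"dy": -14,"dz": 13,"spin": 0,"grip": 64},{"dx": -11,"dy": -17,"dz": 13,"spin": 0,"grip": 64}]}}

```text
time_s: 22.15
tcp_pos: [0.5541, -0.1307, 0.2085]
eef_rot: [-180.0, 0.0, -111.5]
contact_force: [1.2, -1.3, 0.3]
gripper_width: 0.056
```

{"fn": "servo_tool", "kwargs": {"targets": [{"dx": -1,"dy": -2,"dz": 0,"spin": 0,"grip": 64},{"dx": -1.7,"dy": -2.8,"dz": 0,"spin": 0,"grip": 64},{"dx": -1.7,"dy": -2.8,"dz": 0,"spin": 0,"grip": 64},{"dx": -1.7,"dy": -2.8,"dz": 0,"spin": 0,"grip": 64},{"dx": -1.7,"dy": -2.8,"dz": -2,"spin": 0,"grip": 64},{"dx": -1.7,"dy": -2.8,"dz": -5,"spin": 0,"grip": 64},{"dx": -1.7,"dy": -2.8,"dz": -8,"spin": 0,"grip": 64},{"dx": -1.7,"dy": -2.8,"dz": -11,"spin": 0,"grip": 64},{"dx": -1.7,"dy": -2.8,"dz": -12.5,"spin": 0,"grip": 64},{"dx": -1.7,"dy": -2.8,"dz": -12.9,"spin": 0,"grip": 64}]}}

```text
time_s: 22.98
tcp_pos: [0.5371, -0.1564, 0.0753]
eef_rot: [179.7, -0.1, -111.5]
contact_force: [-0.5, -0.8, 0.8]
gripper_width: 0.0558
```

{"fn": "servo_tool", "kwargs": {"targets": [{"dx": 0,"dy": 0,"dz": 0.2,"spin": 0,"grip": 40},{"dx": 0,"dy": 0,"dz": 0.2,"spin": 0,"grip": 30},{"dx": 0,"dy": 0,"dz": 0.2,"spin": 0,"grip": 30},{"dx": 0,"dy": 0,"dz": 0.2,"spin": 0,"grip": 30},{"dx": 0,"dy": 0,"dz": 0.2,"spin": 0.03,"grip": 30},{"dx": 0,"dy": 0,"dz": 0.2,"spin": 0.06,"grip": 30},{"dx": 0.5,"dy": 0,"dz": 0.2,"spin": 0.06,"grip": 30},{"dx": 1.5,"dy": 0,"dz": 0.2,"spin": 0.06,"grip": 30},{"dx": 2.5,"dy": 0,"dz": 0.2,"spin": 0.06,"grip": 30},{"dx": 3.5,"dy": 0,"dz": 0.2,"spin": 0.06,"grip": 30}], "squeeze": 25}}

```text
time_s: 23.82
tcp_pos: [0.5744, -0.1579, 0.0821]
eef_rot: [-179.9, 0.0, -108.1]
contact_force: [-3.9, -0.3, 8.1]
gripper_width: 0.0415
```

{"fn": "servo_tool", "kwargs": {"targets": [{"dx": 1,"dy": 0,"dz": 0,"spin": 0,"grip": 30},{"dx": 2,"dy": 0,"dz": 0,"spin": 0,"grip": 30},{"dx": 3,"dy": -0.1,"dz": 0,"spin": 0,"grip": 30},{"dx": 4,"dy": -0.1,"dz": 0,"spin": 0,"grip": 30},{"dx": 5,"dy": -0.1,"dz": 0,"spin": 0,"grip": 30},{"dx": 6,"dy": -0.1,"dz": 0,"spin": 0,"grip": 30},{"dx": 7,"dy": -0.1,"dz": 0,"spin": 0,"grip": 30},{"dx": 8,"dy": -0.1,"dz": 0,"spin": 0,"grip": 30},{"dx": 8.8,"dy": -0.1,"dz": 0,"spin": 0,"grip": 30},{"dx": 9.1,"dy": -0.1,"dz": 0,"spin": 0,"grip": 30}]}}

```text
time_s: 24.65
tcp_pos: [0.6662, -0.159, 0.0821]
eef_rot: [-179.9, -0.0, -108.1]
contact_force: [-2.8, -0.5, 7.9]
gripper_width: 0.0412
```

{"fn": "servo_tool", "kwargs": {"targets": [{"dx": 0,"dy": 0,"dz": 0,"spin": 0,"grip": 30},{"dx": 0,"dy": 0,"dz": 0,"spin": 0,"grip": 64},{"dx": 0,"dy": 0,"dz": 0,"spin": 0,"grip": 64},{"dx": 0,"dy": 0,"dz": 0,"spin": 0,"grip": 64},{"dx": 0,"dy": 0,"dz": 1,"spin": 0,"grip": 64},{"dx": 0,"dy": 0,"dz": 3,"spin": 0,"grip": 64},{"dx": 0,"dy": 0,"dz": 6,"spin": 0,"grip": 64},{"dx": 0,"dy": 0,"dz": 9,"spin": 0,"grip": 64},{"dx": 0,"dy": 0,"dz": 12,"spin": 0,"grip": 64},{"dx": 0,"dy": 0,"dz": 15,"spin": 0,"grip": 64}]}}

```text
time_s: 25.48
tcp_pos: [0.6641, -0.1587, 0.2329]
eef_rot: [-180.0, 0.0, -108.1]
contact_force: [0.6, 0.2, 0.5]
gripper_width: 0.0559
```

{"fn": "servo_tool", "kwargs": {"targets": [{"dx": -2,"dy": -3,"dz": 0,"spin": 0,"grip": 64},{"dx": -4,"dy": -6,"dz": 0,"spin": 0,"grip": 64},{"dx": -6,"dy": -9,"dz": 0,"spin": 0,"grip": 64},{"dx": -8,"dy": -12,"dz": 0,"spin": 0,"grip": 64},{"dx": -10,"dy": -15,"dz": 0,"spin": 0,"grip": 64},{"dx": -12,"dy": -18,"dz": 0,"spin": 0,"grip": 64},{"dx": -14,"dy": -21,"dz": 0,"spin": 0,"grip": 64},{"dx": -16,"dy": -24,"dz": 0,"spin": 0,"grip": 64},{"dx": -18,"dy": -27,"dz": 0,"spin": 0,"grip": 64},{"dx": -20,"dy": -30,"dz": 0,"spin": 0,"grip": 64}]}}

```text
time_s: 26.32
tcp_pos: [0.4631, -0.4599, 0.2316]
eef_rot: [-180.0, -0.0, -108.1]
contact_force: [1.2, -0.1, 0.5]
gripper_width: 0.056
```

{"fn": "servo_tool", "kwargs": {"targets": [{"dx": -2,"dy": -2,"dz": 0,"spin": 0,"grip": 64},{"dx": -4,"dy": -4,"dz": 0,"spin": 0,"grip": 64},{"dx": -6,"dy": -6,"dz": 0,"spin": 0,"grip": 64},{"dx": -8,"dy": -8,"dz": 0,"spin": 0,"grip": 64},{"dx": -10,"dy": -10,"dz": 0,"spin": 0,"grip": 64},{"dx": -12,"dy": -12,"dz": 0,"spin": 0,"grip": 64},{"dx": -14,"dy": -14,"dz": 0,"spin": 0,"grip": 64},{"dx": -16,"dy": -15,"dz": 0,"spin": 0,"grip": 64},{"dx": -18,"dy": -15,"dz": 0,"spin": 0,"grip": 64},{"dx": -18,"dy": -15,"dz": 0,"spin": 0,"grip": 64}]}}

```text
time_s: 27.15
tcp_pos: [0.2809, -0.6087, 0.2311]
eef_rot: [180.0, 0.0, -108.3]
contact_force: [0.6, 1.1, 0.9]
gripper_width: 0.0559
```

```bash
python3 - <<'E'
from h import *
t=r.capture("top");cv2.imwrite("pics/t6.png",cv2.resize(t[120:300,180:430],None,fx=3.2,fy=3.2,interpolation=cv2.INTER_CUBIC))
O=np.array([.5386,-.058]);a=np.radians(-1.05);R=np.array([[np.cos(a),np.sin(a)],[-np.sin(a),np.cos(a)]])
for n in("cap_a_top","bottle_a"):
  for d in r.cut_out(n,"top")[:6]:
    if d["p"]>.25:
      q=np.argwhere(d["mask"])[:,::-1].mean(0);P=back("top",q,.1)[0,:2];print(n,round(d["p"],2),q.round(1),P.round(4),"carrier",(R@(P-O)).round(4))
m=(t.min(2)>150).astype(np.uint8);n,l,st,c=cv2.connectedComponentsWithStats(m)
for i in range(1,n):
    if 10<st[i,4]<60 and 235<c[i,0]<335 and 155<c[i,1]<225:
        P=back("top",c[i],.104)[0,:2];print("stripe",c[i].round(1),st[i],"carrier",(R@(P-O)).round(4))
g=max(r.cut_out("gate_bar","top"),key=lambda d:d["p"]);P=back("top",np.argwhere(g["mask"])[:,::-1],.023)[:,:2];print("bar",g["p"],cv2.minAreaRect(P.astype(np.float32)))
print("bottle bar rim row: rim far",proj("top",[*(O+R.T@[.167,0]),.016]))
E
```

```text
cap_a_top 0.43 [254.  168.2] [0.6666 0.0442] carrier [0.1261 0.1045]
bottle_a 0.86 [315.5 171.6] [ 0.6573 -0.1506] carrier [ 0.1203 -0.0904]
bottle_a 0.81 [253.5 170.3] [0.6599 0.0457] carrier [0.1193 0.1059]
bottle_a 0.81 [273.6 210.4] [ 0.5332 -0.0189] carrier [-0.0061  0.039 ]
bottle_a 0.55 [294.5 208.6] [ 0.5393 -0.0844] carrier [ 0.0011 -0.0264]
bottle_a 0.36 [273.6 208.9] [ 0.5378 -0.0188] carrier [-0.0015  0.0392]
bar 0.7 ((0.5059162378311157, -0.32211366295814514), (0.03145703300833702, 0.334305077791214), 86.15442657470703)
bottle bar rim row: rim far [[285.92158089 160.72802575]]
```

View pics/t6.png

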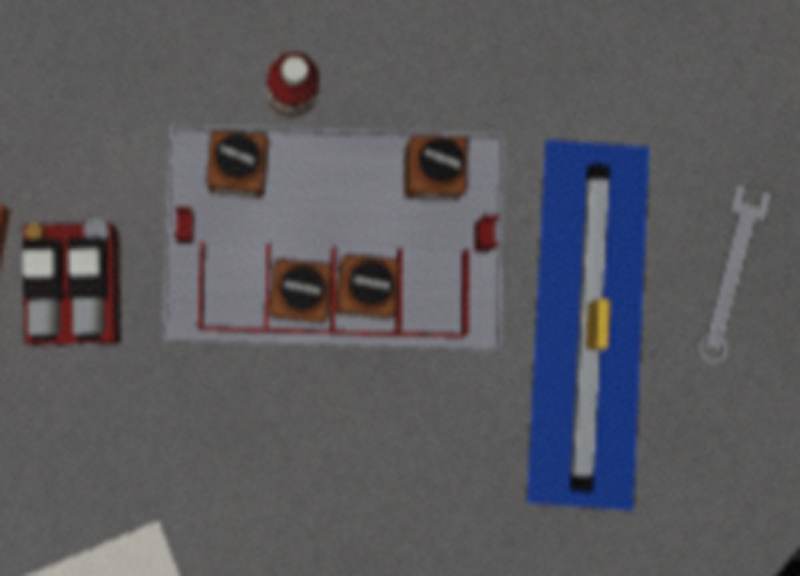

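Both loose bottles stand past the brackets at crop (238,160) and (438,165). The two tight ones are still in their middle lanes, the bar lies along the mat and the bystanders have not moved. I'm handing in.

```bash
python3 -c "
from plant import r
print(r.close_job())"
```

```text
the job is handed in; nothing more can be done
None
```

The job is handed in, after about 27 s of the 72 s allowed. The system gave no verdict.

- **Gate bar:** I lifted it level and straight up out of its brackets and laid it along the mat. It came out within about 3 mm of the mat's centre and nearly parallel to it.
- **Caps:** I twisted all four clockwise by 24° at the gripper. The two outer caps turned freely, with almost no moment left on the wrist, so they are loose. The two inner caps stopped after about 10–11° in all, including about 4° of bottle play, with about 0.4–1 N m left, so they are tight.
- **Bottles:** I slid the two outer bottles out onto the tray. The last top picture puts them at about 120–126 mm along the carrier, inside the 106–150 mm band. The two tight ones stand at about -6 to +1 mm in their lanes.
- **Other things:** In the last picture the valve block, red bottle and spanner look where they were and upright. The parts bin lay mostly outside that crop, so I did not check it there, but no move went near it. The arm was clear of everything when I handed in.

**Checks that fell short:** In some pictures the network missed caps or reported something else, and my own stripe search found nothing in the last top picture. I therefore judged the caps from the wrist-camera stripe angles, except cap 4. I judged that one by feel, and the last picture agrees with it.

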